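# Cap the test keys by colour, then clip in the test card

### The job

Make this test position ready: stand the red, the amber and the green key cap upright in the seat with the rim of its own colour, and only when all three are in, take the blue line test card out of its wooden rack by its white bar and press it upright and fully home into the sprung steel edge clip, its ends in line with the ends of the jaws. Leave the black spare cap and the chrome signal lamp where they stand, and let go of everything at the end.

Things in the scene. Friction and masses are not known exactly. Their poses are not given: they have to be found in the camera images.
- cap_red: loose red bakelite key cap: an upright round button 36 mm tall, 30 mm across, with a foot flange 34 mm across and 5 mm high and its top edge bevelled (top face 24 mm across); about 40 g. Origin at the centre of its underside, z up. It stands on the desk.
- cap_amber: loose amber bakelite key cap: an upright round button 36 mm tall, 30 mm across, with a foot flange 34 mm across and 5 mm high and its top edge bevelled (top face 24 mm across); about 40 g. Origin at the centre of its underside, z up. It stands on the desk.
- cap_green: loose green bakelite key cap: an upright round button 36 mm tall, 30 mm across, with a foot flange 34 mm across and 5 mm high and its top edge bevelled (top face 24 mm across); about 40 g. Origin at the centre of its underside, z up. It stands on the desk.
- seat_red: fixed round key seat whose rim is red: a shallow dish 62 mm across outside, 52 mm inside, rim 10 mm above the desk, flat dark floor 4 mm above the desk. Origin at its centre, at desk level, z up. A cap stands in it on the floor, with up to 9 mm play every way.
- seat_amber: fixed round key seat whose rim is amber: a shallow dish 62 mm across outside, 52 mm inside, rim 10 mm above the desk, flat dark floor 4 mm above the desk. Origin at its centre, at desk level, z up. A cap stands in it on the floor, with up to 9 mm play every way.
- seat_green: fixed round key seat whose rim is green: a shallow dish 62 mm across outside, 52 mm inside, rim 10 mm above the desk, flat dark floor 4 mm above the desk. Origin at its centre, at desk level, z up. A cap stands in it on the floor, with up to 9 mm play every way.
- card: loose blue card 60 mm wide (y), 4 thick (x), with a white grip bar 12 thick, 60 long, 46 to 68 mm above its lower edge; 50 g. Origin: middle of lower edge; half turn alike. Starts on edge in the slot (18 mm deep, floor 8 mm above the desk) of a fixed pale wood rack 44 x 80 mm, 26 high, centred under it and turned with it; may lean 0.1 rad; lift it straight up.
- clip: fixed sprung clip: black base 56 (x) x 66 (y) mm, 8 high; two steel jaws 60 mm along y. Mouth about 19 mm wide, 39 above the desk, narrows to 1 mm at 24; each jaw yields 9 mm sideways as the card is pushed down (5 to 12 N). Home: card's lower edge on the base, 8 above the desk, card's y along the clip's y. Origin: base centre at desk level; half turn alike.
- cap_black: loose black spare key cap, same shape and size as the coloured ones, standing on the desk; a bystander. Origin at the centre of its underside.
- chrome_lamp: loose chrome signal lamp with a white domed lens, 50 mm tall, 40 mm across the foot, standing on the desk; a bystander. Origin at the centre of its underside.
Things that resemble listed ones, but are neither listed nor needed, are in the scene too. What is shaped like the card but pink is not meant. What is shaped like the seat_amber but purple is not meant.

How it is judged (in metres and radians):
On the way, in this order (a step that is already met when the one before it is completed fails the run):
1. all three coloured caps stand in the seats of their own colours, before the card goes into the clip (horizontal distance between cap_red and seat_red below 0.013 m and z of cap_red in the frame of seat_red below 0.008 m and angle between each of cap_red, cap_amber, cap_green's own z axis and vertical below 0.12 rad and horizontal distance between cap_amber and seat_amber below 0.013 m and z of cap_amber in the frame of seat_amber below 0.008 m and horizontal distance between cap_green and seat_green below 0.013 m and z of cap_green in the frame of seat_green below 0.008 m), for 0.2 s.
2. the card is pressed fully home in the clip (z of card in the frame of clip below 0.0115 m and x of card in the frame of clip between -0.005 and 0.005 m and y of card in the frame of clip between -0.015 and 0.015 m and angle between card's own z axis and vertical below 0.15 rad and angle between the x axis of card and the x axis of clip, either way round below 0.2 rad), for 0.2 s.
At the end, for the whole second after the job is handed in: Each coloured cap upright (0.12 rad) on its own seat's floor, within 13 mm of centre; card on the clip's base (within 3.5 mm), 5 mm of mid-jaws across, 15 mm along, upright within 0.15 rad, in line within 0.2 rad; all released, at rest (all of step 1 and all of step 2 and linear speed of each of cap_red, cap_amber, cap_green, card below 0.02 m/s); the robot touches nothing.
It fails at once if the black spare cap is moved more than 20 mm or tipped (distance of cap_black from where it was at the start of the episode above 0.02 m or angle between cap_black's own z axis and vertical above 0.4 rad).
It fails at once if the chrome lamp is moved more than 20 mm or tipped (distance of chrome_lamp from where it was at the start of the episode above 0.02 m or angle between chrome_lamp's own z axis and vertical above 0.4 rad).
It also fails if it takes over 112 s, if anything falls off the work surface, if the arm or the gripper's body presses on something with over 40 N, if the wrist force passes 120 N, or if a joint passes its speed limit or range.

### The arm

A 6-joint arm with a two-finger parallel gripper is mounted at the origin on the work surface. World frame = base frame: x ahead of the robot, y to its left, z up, the work surface at z = 0. Lengths are in mm, angles in rad, forces in N, time in s.
With the tool pointing down it reaches from about 300 to 775 mm from the base axis. Payload 14.6 kg.
Tool frame: the origin (TCP) lies at the very end of the fingers, on their centre line; the grasp point (between the pads) lies manip.grip_depth behind it (manip.grip_depth is the distance from the TCP to the grasp point, in mm); x points along the fingers, z is the direction in which the jaws open and shut, and the axes are right-handed (so a half turn about x gives the same grasp; the last joint's range is limited). The gripper opens to 94 mm and grips with 3 to 60 N. Pads are 16 mm wide; open, the fingers measure 119 mm over their backs; the gripper's body (75 mm by 177 mm) begins 78 mm behind the grasp point.
Start: joints at [1.219, 0.3, 1.521, -0, 1.321, -0.067], TCP at [154.529, 527.835, 205.446] pointing down, gripper open.
Joint ranges: [-3.03, 3.03], [-0.79, 2.21], [0.23, 2.52], [-1.04, 4.18], [0, 3.07], [-2.55, 2.55]. Speed limits (rad/s): [2.22, 2.22, 2.57, 3.14, 3.14, 3.14].

### API

Orientations are given as [roll, pitch, yaw] about the fixed x, y, z axes, in that order (R = Rz(yaw) Ry(pitch) Rx(roll)).
In Python, from cell import manip gives the robot as it stands.
- The arm moves only by the tool step_arm, never from a script. Its argument "commands" is one flat list of numbers, 7 for each row, row after row: the shift along the tool's x, y, z in m, then the turn, a rotation vector about the tool's x, y, z in degrees, then the finger opening in m, from 0 to 0.094. A call has 1 to 5 rows; each row shifts and turns the commanded pose from where the row before left it, along the tool's axes as they then stand; what a row does not reach is not made up. A row lasts 1/8 s, in which the tool goes at most 62.5 mm and 10.7 degrees, less where a joint would pass 70% of its speed; a pose out of reach is approached as far as the arm can. A call with a gripper value outside its range is refused whole. The fingers move at their own pace and stop on an object; "squeeze" is the grip in N (left out, the last holds). Time passes only in rows, so rows that do not move let the fingers close. It gives the time, the measured TCP pose, the force and the opening at its end, in the units of the state.
- manip.read_state(): the state, without advancing time (a new reading comes with each control period).
- manip.camera(name): name is "scene" or "top" or "wrist"; returns the picture (480x640x3 uint8, red, green, blue); there is no depth.
- manip.camera_model(name): a dict with "intrinsics" (3x3 intrinsics, pixels), "origin" and "orientation" of the camera in the world; the wrist camera has in their place "tool_from_camera" (4x4, takes a point from camera to tool coordinates, whose origin is the TCP and whose axes are the tool frame's). Camera axes: x right, y up, looking along -z (the intrinsics and any distortion apply to the point x, -y, -z); pixel columns grow to the right and rows downward; lengths in mm; the calibration is good to about 2 mm. The wrist camera is an equidistant fisheye: a pixel r from the principal point sees the ray r / f radians off the axis. A picture is of the moment at which its call begins: read the wrist's pose just before it. camera_model takes no time and is no camera call.
- manip.sign_off(): hands the job in, once; it reports no verdict.
Trained networks look in the newest picture that a camera, given by its name, has taken for a name from the list of things; names that differ only in an ending like _2 or _b are one class to them, and where a whole thing is asked for, a point or a joint stands for the part that bears it (a point fixed in the world has none). Each returns a list of dicts, best first, with "score" (0 to 1); they miss things now and then, are a little off and sometimes report something else, mostly with a low value. They report only what shows in the picture. A call takes as long as a camera call. They do not tell look-alikes from the thing itself.
- manip.find_in(thing, camera): "centre" ([row, column] in pixels, amid what is visible of it).
- manip.outline_of(thing, camera): "pixels" (480x640 bool, what is visible of it) and "centre" ([row, column] in pixels, amid what is visible of it).
The state is a dict: "clock": time; "joints": joint angles; "qd": joint speeds; "effort": joint torques, N m; "eef_pos": TCP position; "eef_rot": TCP orientation; "wrist_force": force on the tool from outside, world axes, zero at the start; "moment": the same for the moment, N m; "finger_gap": finger opening in mm.
Only numpy, scipy, OpenCV 4.12 (cv2) and the standard library are available. Lean on these libraries where they do the work, as an engineer would, in place of code of your own. Each camera call takes 0.05 s, during which the arm holds its last target. There are 200 camera calls.

## Working session

There is one attempt and no reset: what is moved stays moved. The work goes in short steps, Python scripts to look and compute and a tool call to move; the robot and the scene stay as the last step left them, time stands still between calls to the robot, and variables do not carry over. Pictures are saved under pics/ and viewed, about 12 in all and at most 16, crops included, and the job is handed in when it is done.

Besides the shell and the picture viewer there is one more tool, called after ">>>" as name(argument=value, ...) on one line, values as JSON. step_arm: Moves the arm, as the interface text tells. Its arguments: {"type":"object","properties":{"commands":{"type":"array"},"squeeze":{"type":"number"}},"required":["commands"]}

```bash
mkdir -p pics; ls
python3 - <<'E'
from cell import manip
import cv2,json
s=manip.read_state();print(s);print(manip.grip_depth)
for c in("scene","top","wrist"):
    print(c,manip.camera_model(c))
a=manip.camera("top");cv2.imwrite("pics/top0.png",a[:,:,::-1])
a=manip.camera("scene");cv2.imwrite("pics/scene0.png",a[:,:,::-1])
E
```

```text
pics
{'clock': 0.0, 'joints': array([ 1.21937688e+00,  3.00467928e-01,  1.52157936e+00,  6.39520236e-06,
        1.32067960e+00, -6.66061358e-02]), 'qd': array([-0.00112401, -0.00069987, -0.00203536,  0.00018388, -0.00304848,
        0.00132939]), 'effort': array([ 4.86344979e-04, -5.31816101e+01, -3.52739990e+01,  7.09330221e-02,
        2.43671058e-02, -1.31118859e-04]), 'eef_pos': array([154.45391459, 527.59985005, 204.88879457]), 'eef_rot': array([ 3.06952524,  1.56966208, -1.92767864]), 'wrist_force': array([-0.0334486 ,  0.58480239, -0.87074584]), 'moment': array([0.02430687, 0.05822605, 0.05402617]), 'finger_gap': 93.899776916484}
18.8
scene {'intrinsics': array([[437.14704646,   0.        , 316.48772287],
       [  0.        , 437.14704646, 232.86396966],
       [  0.        ,   0.        ,   1.        ]]), 'origin': array([ 799.83283002, -478.16389424,  673.12423928]), 'orientation': array([ 0.70487837, -0.0049609 ,  0.53236327])}
top {'intrinsics': array([[494.53625563,   0.        , 313.13696198],
       [  0.        , 494.53625563, 241.92097444],
       [  0.        ,   0.        ,   1.        ]]), 'origin': array([ 418.99549859,   15.53132103, 1268.62359113]), 'orientation': array([ 0.10784428, -0.01051352, -1.59750664])}
wrist {'intrinsics': array([[371.64829954,   0.        , 316.84317226],
       [  0.        , 371.64829954, 236.44222383],
       [  0.        ,   0.        ,   1.        ]]), 'tool_from_camera': array([[ 6.52472334e-05,  2.39893345e-01, -9.70799247e-01,
        -1.79666786e+02],
       [ 7.04640337e-04,  9.70798997e-01,  2.39893331e-01,
         6.86766581e+01],
       [ 9.99999750e-01, -6.99716685e-04, -1.05696579e-04,
         1.30197684e-01],
       [ 0.00000000e+00,  0.00000000e+00,  0.00000000e+00,
         1.00000000e+00]])}
```

View pics/top0.png

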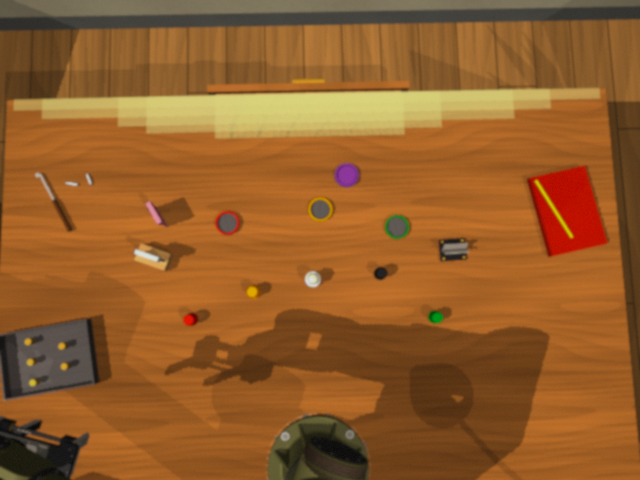

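View pics/scene0.png

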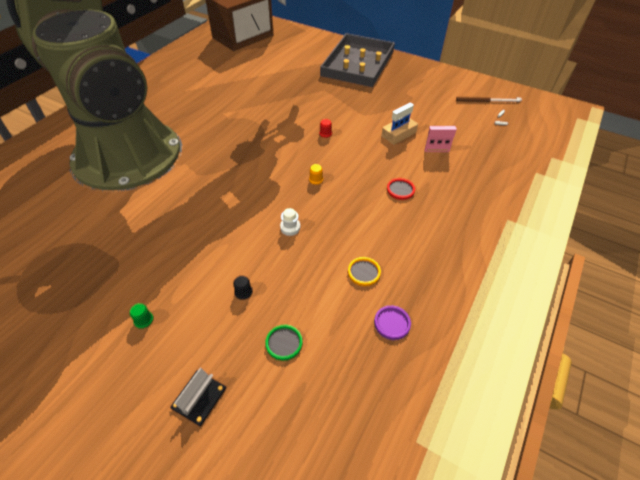

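```bash
cat > h.py <<'E'
import numpy as np, cv2
from scipy.spatial.transform import Rotation as Ro
from cell import manip
def tool():
    s=manip.read_state(); return np.array(s["eef_pos"]),Ro.from_euler("xyz",s["eef_rot"]).as_matrix(),s
def cam(name,TR=None):
    m=manip.camera_model(name);K=m["intrinsics"]
    if name=="wrist":
        p,R=TR; T=m["tool_from_camera"]; return K,p+R@T[:3,3],R@T[:3,:3]
    return K,np.array(m["origin"]),Ro.from_euler("xyz",m["orientation"]).as_matrix()
def world(name,rc,z,TR=None):
    """pixel(s) [row,col] -> world point(s) on height z"""
    K,o,R=cam(name,TR); rc=np.atleast_2d(rc).astype(float)
    u=(rc[:,1]-K[0,2])/K[0,0]; v=(rc[:,0]-K[1,2])/K[1,1]
    if name=="wrist":
        r=np.hypot(u,v)+1e-12; d=np.c_[u/r*np.sin(r),-v/r*np.sin(r),-np.cos(r)]
    else: d=np.c_[u,-v,-np.ones_like(u)]
    d=d@R.T; return o+d*((z-o[2])/d[:,2])[:,None]
def plan(target,jaw=None,rows=5,start=None):
    """rows from present pose to the world target, tool down, jaw axis at angle jaw (rad)"""
    p,R,_=tool()
    if start is not None: p=np.array(start,float)
    zt=R[:,2]; x=np.array([0,0,-1.])
    a=np.arctan2(zt[1],zt[0]) if jaw is None else jaw
    z=np.array([np.cos(a),np.sin(a),0]); 
    if z@zt<0: z=-z
    G=np.c_[x,np.cross(z,x),z]
    rv=Ro.from_matrix(R.T@G).as_rotvec()/rows
    d=(np.array(target,float)-p)/rows
    print("goal",np.round(target,1),"per row turn deg",np.round(np.degrees(rv),2),"step",round(np.linalg.norm(d),1))
    for i in range(rows):
        print(np.round(R.T@d/1000,4).tolist()); R=R@Ro.from_rotvec(rv).as_matrix()
E
python3 - <<'E'
from h import *
H=dict(cap_red=18,cap_amber=18,cap_green=18,seat_red=8,seat_amber=8,seat_green=8,card=57,clip=20,cap_black=18,chrome_lamp=22)
p,R,s=tool();print(R.round(3))
for c in("top","scene"):
    manip.camera(c)
    for t,z in H.items():
        for o in manip.outline_of(t,c)[:4]:
            if o["score"]<.3: continue
            m=o["pixels"].astype(np.uint8)
            ys,xs=np.nonzero(m)
            r=cv2.minAreaRect(np.c_[xs,ys].astype(np.float32))
            print(c,t,round(o["score"],2),np.round(o["centre"]),world(c,o["centre"],z)[0].round(),"area",m.sum(),"rect",np.round(r[1]),round(r[2]))
E
```

```text
[[-0.    -0.96   0.281]
 [-0.001  0.281  0.96 ]
 [-1.     0.    -0.001]]
top cap_red 0.45 [318. 192.] [371. 305.  18.] area 147 rect [12. 13.] 90
top cap_red 0.3 [280. 313.] [457.   2.  18.] area 189 rect [15. 14.] 90
top cap_green 0.66 [314. 433.] [ 363. -296.   18.] area 145 rect [12. 13.] 90
top seat_red 0.98 [223. 229.] [610. 212.   8.] area 471 rect [24. 23.] 90
top seat_amber 0.83 [175. 347.] [729. -94.   8.] area 411 rect [23. 21.] 45
top seat_amber 0.69 [208. 318.] [644. -16.   8.] area 447 rect [23. 23.] 90
top seat_green 0.83 [228. 397.] [ 586. -219.    8.] area 409 rect [22. 22.] 90
top card 0.55 [213. 156.] [631. 386.  57.] area 218 rect [30.  9.] 53
top clip 0.97 [247. 452.] [ 532. -353.   20.] area 607 rect [22. 30.] 86
top chrome_lamp 0.53 [280. 312.] [457.   5.  22.] area 191 rect [15. 14.] 90
scene cap_red 0.59 [130. 326.] [372. 301.  18.] area 210 rect [18. 13.] 90
scene cap_amber 0.8 [178. 314.] [433. 138.  18.] area 252 rect [14. 19.] 0
scene cap_green 0.69 [314. 139.] [ 353. -306.   18.] area 406 rect [24. 20.] 63
scene seat_red 0.92 [188. 400.] [607. 216.   8.] area 490 rect [20. 27.] 90
scene seat_amber 0.89 [322. 391.] [726. -95.   8.] area 974 rect [36. 33.] 18
scene seat_amber 0.65 [272. 362.] [636. -29.   8.] area 773 rect [28. 32.] 90
scene seat_amber 0.43 [224. 290.] [457.   3.   8.] area 391 rect [25. 18.] 90
scene seat_green 0.59 [341. 284.] [ 588. -218.    8.] area 1062 rect [35. 37.] 72
scene card 0.97 [140. 439.] [635. 357.  57.] area 701 rect [26. 31.] 90
scene card 0.92 [114. 401.] [522. 402.  57.] area 364 rect [17. 30.] 62
scene clip 0.64 [398. 198.] [ 532. -364.   20.] area 1769 rect [37. 50.] 34
scene cap_black 0.66 [287. 243.] [ 471. -172.   18.] area 344 rect [24. 17.] 68
scene chrome_lamp 0.93 [222. 289.] [461.  -3.  22.] area 441 rect [26. 19.] 90
```

```bash
python3 -c "
from h import *
plan([371,303,130],0,8)"
```

```text
goal [371 303 130] per row turn deg [ 9.21 -0.    0.  ] step 40.1
[0.0094, -0.0339, -0.0194]
[0.0094, -0.0365, -0.0137]
[0.0094, -0.0383, -0.0077]
[0.0094, -0.039, -0.0015]
[0.0094, -0.0387, 0.0048]
[0.0094, -0.0374, 0.0109]
[0.0094, -0.0352, 0.0168]
[0.0094, -0.0321, 0.0222]
```

>>> step_arm(commands=[0.0094,-0.034,-0.0194,9.2,0,0,0.06,0.0094,-0.0365,-0.0137,9.2,0,0,0.06,0.0094,-0.0383,-0.0077,9.2,0,0,0.06,0.0094,-0.039,-0.0015,9.2,0,0,0.06,0.0094,-0.0387,0.0048,9.2,0,0,0.06], squeeze=12)

```text
clock: 1.82
eef_pos: [290.7, 386.3, 158.3]
eef_rot: [0.328, 1.57, 0.806]
wrist_force: [1.6, 0.1, 0.1]
finger_gap: 59.9
```

>>> step_arm(commands=[0.0094,-0.0374,0.0109,9.2,0,0,0.06,0.0094,-0.0352,0.0168,9.2,0,0,0.06,0.0094,-0.0321,0.0222,9.3,0,0,0.06])

```text
clock: 2.2
eef_pos: [372.0, 302.1, 130.1]
eef_rot: [0.629, 1.57, 0.624]
wrist_force: [-0.5, -0.7, -0.3]
finger_gap: 59.9
```

```bash
cat > look.py <<'E'
import sys
from h import *
# usage: look.py out.png thing:z ...
p,R,s=tool(); a=manip.camera("wrist"); cv2.imwrite(sys.argv[1],a[:,:,::-1])
print("t",round(s["clock"],2),"tcp",p.round(1),"joints",np.round(s["joints"],2),"gap",round(s["finger_gap"],1)); print(R.round(3).tolist())
for tz in sys.argv[2:]:
    t,z=tz.split(":")
    for o in manip.outline_of(t,"wrist")[:4]:
        if o["score"]<.25: continue
        ys,xs=np.nonzero(o["pixels"]); w=world("wrist",np.c_[ys,xs],float(z),(p,R))[:,:2]
        r=cv2.minAreaRect(w.astype(np.float32)); col=a[ys,xs].mean(0).round()
        print(t,round(o["score"],2),np.round(o["centre"]),"centre",world("wrist",o["centre"],float(z),(p,R))[0].round(1),"rect",np.round(r[0],1),np.round(r[1],1),round(r[2],1),"rgb",col)
E
python3 look.py pics/w1.png cap_red:18 cap_amber:18 seat_red:8 card:60
```

```text
t 2.2 tcp [372.  302.1 130.1] joints [0.61 0.22 1.8  0.   1.11 0.61] gap 59.9
[[0.0, 0.006, 1.0], [0.0, 1.0, -0.006], [-1.0, 0.0, 0.0]]
cap_red 0.83 [223. 313.] centre [369.8 310.7  18. ] rect [368.1 310.9] [37.7 32.1] 89.7 rgb [197.   9.   2.]
cap_amber 0.83 [388. 381.] centre [434.4 146.8  18. ] rect [433.7 140.9] [31.7 35.4] 89.6 rgb [214. 143.   0.]
seat_red 0.58 [299. 551.] centre [613.5 228.7   8. ] rect [615.4 228.8] [37.3 66.6] 55.7 rgb [132.  55.  50.]
card 0.94 [113. 522.] centre [524.9 402.5  60. ] rect [524.4 403. ] [73.7 34.3] 70.5 rgb [134. 140. 130.]
```

View pics/w1.png

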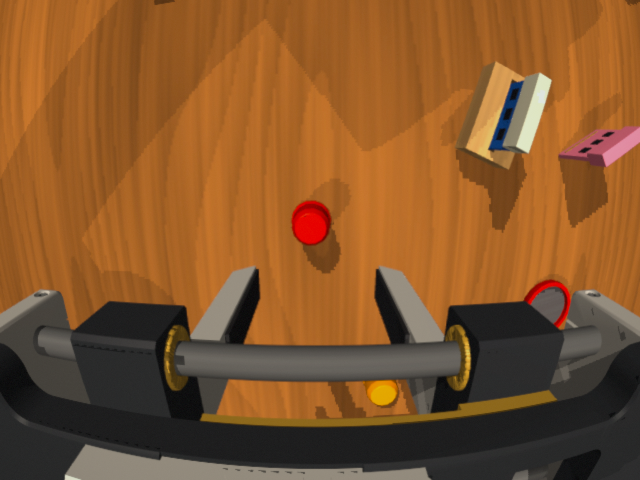

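Run:
```python
from h import *
p,R,s=tool(); a=cv2.imread("pics/w1.png")[:,:,::-1].astype(int)
c=a[190:250,285:345]
print(c[8:58:4,26])
m=(c[:,:,0]>225)&(c[:,:,1]<40); ys,xs=np.nonzero(m); print(len(ys),ys.min()+190,ys.max()+190,xs.min()+285,xs.max()+285)
w=world("wrist",np.c_[ys+190,xs+285],36,(p,R)); print(w.min(0),w.max(0),w.mean(0))
```

```text
[[162  96  35]
 [212   0   0]
 [150   0   0]
 [204   0   0]
 [231   7   0]
 [232   4   0]
 [231   1   0]
 [231   1   0]
 [232   6   0]
 [231   5   0]
 [232   3   0]
 [224   0   0]
 [114  66  27]]
665 214 242 296 324
[355.85491844 300.48727995  36.        ] [377.07099629 322.1817047   36.        ] [366.46863775 311.67031324  36.        ]
```

Run:
```python
from h import *
box={"cap_red":(319,190,18),"cap_amber":(292,252,18),"cap_green":(316,436,18),"seat_red":(223,228,10),"seat_amber":(209,320,10),"seat_green":(227,397,10)}
sc={"cap_red":(128,326,18),"cap_amber":(174,316,18),"cap_green":(316,141,18),"seat_red":(189,400,10),"seat_amber":(271,364,10),"seat_green":(342,284,10)}
for n,b in(("top",box),("scene",sc)):
    a=cv2.cvtColor(cv2.imread(f"pics/{n}0.png"),cv2.COLOR_BGR2HSV).astype(int)
    for t,(r,c,z) in b.items():
        h=a[r-22:r+23,c-22:c+23]; H,S,V=h[...,0],h[...,1],h[...,2]
        m={"red":((H<5)|(H>174)),"amber":(H>18)&(H<32),"green":(H>40)&(H<80)}[t.split("_")[1]]&(S>190)&(V>50)
        k,l,st,ce=cv2.connectedComponentsWithStats(m.astype(np.uint8)); i=1+np.argmax(st[1:,4]); x,y,w,hh,ar=st[i]
        rc=[r-22+y+(hh-1)/2,c-22+x+(w-1)/2]
        print(n,t,rc,(w,hh,ar),world(n,rc,z)[0].round(1))
```

```text
top cap_red [np.float64(319.0), np.float64(190.0)] (np.int32(13), np.int32(11), np.int32(100)) [368.5 311.1  18. ]
top cap_amber [np.float64(291.5), np.float64(251.5)] (np.int32(12), np.int32(12), np.int32(106)) [432.7 157.   18. ]
top cap_green [np.float64(316.5), np.float64(435.5)] (np.int32(14), np.int32(12), np.int32(132)) [ 358.  -303.2   18. ]
top seat_red [np.float64(222.5), np.float64(227.0)] (np.int32(23), np.int32(22), np.int32(75)) [610.6 218.3  10. ]
top seat_amber [np.float64(209.0), np.float64(320.0)] (np.int32(25), np.int32(25), np.int32(199)) [639.8 -21.3  10. ]
top seat_green [np.float64(225.5), np.float64(407.5)] (np.int32(2), np.int32(8), np.int32(9)) [ 591.2 -245.3   10. ]
scene cap_red [np.float64(128.0), np.float64(325.0)] (np.int32(11), np.int32(17), np.int32(165)) [365.1 307.7  18. ]
scene cap_amber [np.float64(168.0), np.float64(315.5)] (np.int32(12), np.int32(9), np.int32(84)) [420.5 167.7  18. ]
scene cap_green [np.float64(315.5), np.float64(141.0)] (np.int32(21), np.int32(22), np.int32(350)) [ 357.8 -306.1   18. ]
scene seat_red [np.float64(189.0), np.float64(400.5)] (np.int32(28), np.int32(21), np.int32(145)) [610.1 211.4  10. ]
scene seat_amber [np.float64(270.5), np.float64(364.0)] (np.int32(33), np.int32(28), np.int32(238)) [638.7 -24.4  10. ]
scene seat_green [np.float64(342.5), np.float64(283.0)] (np.int32(35), np.int32(34), np.int32(171)) [ 589. -222.   10.]
```

>>> step_arm(commands=[0.03,0.008,-0.005,0,0,0,0.06,0.05,0,0,0,0,0,0.06,0.041,0,0,0,0,0,0.06,0,0,0,0,0,0,0.02,0,0,0,0,0,0,0.02])

```text
clock: 3.08
eef_pos: [366.6, 312.0, 10.9]
eef_rot: [0.636, 1.569, 0.637]
wrist_force: [-0.5, -0.4, -0.4]
finger_gap: 43.7
```

>>> step_arm(commands=[0,0,0,0,0,0,0.02,0,0,0,0,0,0,0.02])

```text
clock: 3.32
eef_pos: [366.9, 311.7, 10.8]
eef_rot: [0.669, 1.568, 0.669]
wrist_force: [-2.1, -0.1, 9.0]
finger_gap: 29.4
```

```bash
python3 look.py pics/w2.png cap_red:18
```

```text
t 3.33 tcp [366.9 311.7  10.8] joints [0.63 0.42 1.88 0.   0.84 0.63] gap 29.4
[[0.002, 0.0, 1.0], [0.002, 1.0, -0.0], [-1.0, 0.002, 0.002]]
cap_red 0.81 [289. 319.] centre [368.7 311.3  18. ] rect [367.8 310.6] [42.8 30.9] 89.9 rgb [196.   4.   1.]
```

View pics/w2.png

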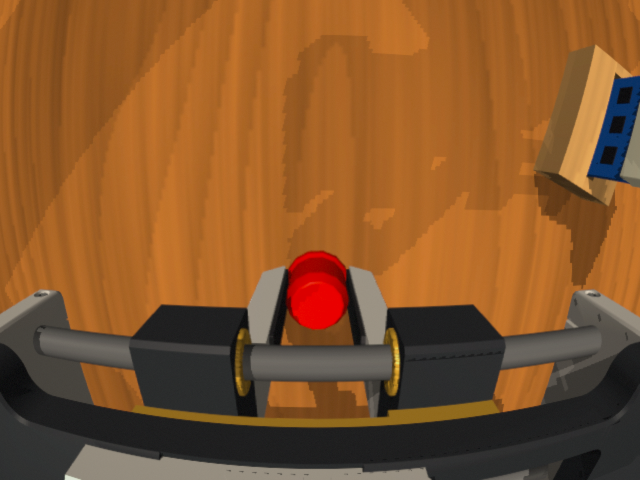

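>>> step_arm(commands=[-0.05,0,0,0,0,0,0.02,-0.04,-0.02,0.03,0,0,0,0.02,0,-0.034,0.05,0,0,0,0.02,0,-0.034,0.05,0,0,0,0.02,0,-0.034,0.05,0,0,0,0.02])

```text
clock: 4.05
eef_pos: [547.8, 187.7, 100.3]
eef_rot: [0.312, 1.569, 0.312]
wrist_force: [-0.3, 0.9, 0.2]
finger_gap: 29.3
```

>>> step_arm(commands=[0,0,0.05,0,0,0,0.02,0,0,0.013,0,0,0,0.02,0,0,0,0,0,0,0.02])

```text
clock: 4.42
eef_pos: [609.5, 188.7, 99.4]
eef_rot: [0.198, 1.571, 0.197]
wrist_force: [-0.6, 1.2, -1.0]
finger_gap: 29.5
```

```bash
cat > rim.py <<'E'
import sys
from h import *
# rim.py out.png colour x y [z]: fit coloured rim near the guess, mapped to plane z
out,col,gx,gy=sys.argv[1],sys.argv[2],float(sys.argv[3]),float(sys.argv[4]); z=float(sys.argv[5]) if len(sys.argv)>5 else 9
p,R,s=tool(); a=manip.camera("wrist"); cv2.imwrite(out,a[:,:,::-1])
h=cv2.cvtColor(a,cv2.COLOR_RGB2HSV).astype(int); H,S,V=h[...,0],h[...,1],h[...,2]
m={"red":((H<5)|(H>174)),"amber":(H>18)&(H<32),"green":(H>40)&(H<80)}[col]&(S>150)&(V>40)
ys,xs=np.nonzero(m); w=world("wrist",np.c_[ys,xs],z,(p,R))[:,:2]
k=np.hypot(*(w-[gx,gy]).T)<float(sys.argv[6] if len(sys.argv)>6 else 50); w=w[k]
hull=cv2.convexHull(w.astype(np.float32)); (c,r)=cv2.minEnclosingCircle(hull); e=cv2.fitEllipse(hull)
print("tcp",p.round(1),"t",round(s["clock"],2),"n",k.sum(),"min",w.min(0).round(1),"max",w.max(0).round(1),"circle",np.round(c,1),round(r,1),"ellipse",np.round(e[0],1),np.round(e[1],1))
E
python3 rim.py pics/w3.png red 610 217
```

```text
tcp [609.5 188.7  99.4] t 4.42 n 2198 min [580.7 167.1] max [640.5 248. ] circle [609.9 207.5] 41.0 ellipse [609.8 207.7] [62.7 84.1]
```

View pics/w3.png

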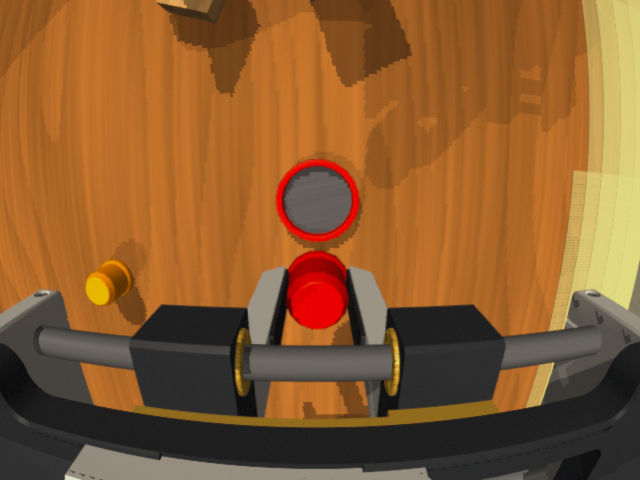

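>>> step_arm(commands=[0,0.0283,0.001,0,0,0,0.02,0.05,0,0,0,0,0,0.02,0.033,0,0,0,0,0,0.02,0,0,0,0,0,0,0.02,0,0,0,0,0,0,0.05])

```text
clock: 5.1
eef_pos: [610.2, 217.5, 17.8]
eef_rot: [0.282, 1.57, 0.282]
wrist_force: [-0.1, 0.7, 0.3]
finger_gap: 36.2
```

>>> step_arm(commands=[0,0,0,0,0,0,0.05,0,0,0,0,0,0,0.05,-0.05,0,0,0,0,0,0.06,-0.05,0,0,0,0,0,0.06])

```text
clock: 5.6
eef_pos: [609.9, 217.1, 117.7]
eef_rot: [-2.872, 1.57, -2.872]
wrist_force: [0.3, -0.6, 0.4]
finger_gap: 59.6
```

```bash
python3 -c "
from h import *
plan([433,130,120],0,5)"
```

```text
goal [433 130 120] per row turn deg [-0.   -0.01  0.  ] step 39.4
[-0.0004, -0.0174, -0.0354]
[-0.0004, -0.0174, -0.0354]
[-0.0005, -0.0174, -0.0354]
[-0.0005, -0.0174, -0.0354]
[-0.0005, -0.0174, -0.0354]
```

>>> step_arm(commands=[0,-0.0174,-0.0354,0,0,0,0.06,0,-0.0174,-0.0354,0,0,0,0.06,0,-0.0174,-0.0354,0,0,0,0.06,0,-0.0174,-0.0354,0,0,0,0.06,0,-0.0174,-0.0354,0,0,0,0.06])

```text
clock: 6.22
eef_pos: [432.0, 129.8, 116.6]
eef_rot: [0.205, 1.57, 0.205]
wrist_force: [0.6, -0.2, 0.1]
finger_gap: 59.8
```

```bash
python3 rim.py pics/w4.png amber 433 152 18 40;python3 look.py pics/w4b.png cap_amber:18 cap_red:22
```

```text
tcp [432.  129.8 116.6] t 6.22 n 975 min [417.6 137.7] max [445.1 170. ] circle [432.4 153.8] 16.5 ellipse [431.8 154. ] [28.8 33.1]
t 6.28 tcp [428.6 128.5 116.1] joints [ 0.21  0.18  1.9  -0.    1.07  0.21] gap 60.2
[[-0.002, 0.0, 1.0], [-0.001, 1.0, -0.0], [-1.0, -0.001, -0.002]]
cap_amber 0.93 [202. 322.] centre [432.8 155.9  18. ] rect [432.2 152.9] [31.8 34.6] 0.7 rgb [213. 144.   0.]
cap_red 0.76 [138. 536.] centre [609.5 213.1  22. ] rect [609.2 215.9] [52.2 31.3] 4.7 rgb [157.   5.   2.]
```

View pics/w4.png

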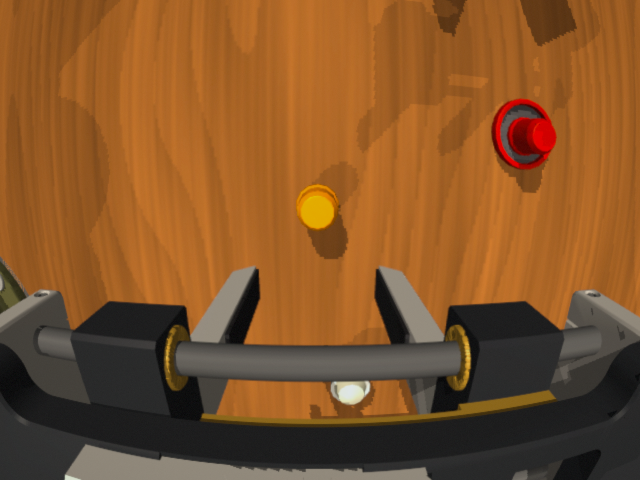

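>>> step_arm(commands=[0.02,0.025,0.0025,0,0,0,0.06,0.05,0,0,0,0,0,0.06,0.035,0,0,0,0,0,0.06,0,0,0,0,0,0,0.06,0,0,0,0,0,0,0.02])

```text
clock: 7.05
eef_pos: [436.7, 155.6, 12.4]
eef_rot: [0.265, 1.569, 0.265]
wrist_force: [-0.3, 0.0, 0.1]
finger_gap: 53.3
```

>>> step_arm(commands=[0,0,0,0,0,0,0.02,0,0,0,0,0,0,0.02,0,0,0,0,0,0,0.02])

```text
clock: 7.42
eef_pos: [436.0, 155.4, 12.0]
eef_rot: [0.264, 1.57, 0.264]
wrist_force: [-1.9, -0.4, 6.5]
finger_gap: 29.7
```

```bash
python3 look.py pics/w5.png cap_amber:18; python3 -c "
from h import *
p=tool()[0]; plan([p[0],p[1],100],0,2); plan([640,-50,100],0,5,[p[0],p[1],100])"
```

```text
t 7.42 tcp [436.  155.4  12. ] joints [0.26 0.38 1.93 0.   0.83 0.26] gap 29.7
[[0.001, 0.0, 1.0], [0.0, 1.0, -0.0], [-1.0, 0.0, 0.001]]
cap_amber 0.67 [291. 315.] centre [435.7 153.4  18. ] rect [436.7 153. ] [42.7 30.8] 90.0 rgb [211. 137.   0.]
goal [436.  155.4 100. ] per row turn deg [-0.01  0.03 -0.01] step 44.0
[-0.044, 0.0, 0.0]
[-0.044, 0.0, 0.0]
goal [640 -50 100] per row turn deg [-0.    0.01 -0.  ] step 57.9
[0.0, -0.0411, 0.0408]
[0.0, -0.0411, 0.0408]
[0.0, -0.0411, 0.0408]
[0.0, -0.0411, 0.0408]
[0.0, -0.0411, 0.0408]
```

>>> step_arm(commands=[-0.044,0,0,0,0,0,0.02,-0.044,-0.02,0.02,0,0,0,0.02,0,-0.041,0.041,0,0,0,0.02,0,-0.041,0.041,0,0,0,0.02,0,-0.041,0.041,0,0,0,0.02])

```text
clock: 8.15
eef_pos: [579.8, 10.7, 99.6]
eef_rot: [0.023, 1.57, 0.023]
wrist_force: [0.2, 0.3, -0.8]
finger_gap: 29.4
```

>>> step_arm(commands=[0,-0.041,0.041,0,0,0,0.02,0,-0.021,0.02,0,0,0,0.02,0,0,0,0,0,0,0.02,0,0,0,0,0,0,0.02])

```text
clock: 8.65
eef_pos: [639.0, -49.2, 99.1]
eef_rot: [2.817, 1.57, 2.817]
wrist_force: [-0.6, 0.2, -0.7]
finger_gap: 29.5
```

```bash
python3 rim.py pics/w6.png amber 640 -21
```

```text
tcp [639.  -49.2  99.1] t 8.65 n 1744 min [609.4 -68.3] max [670.8   8.8] circle [638.2 -31. ] 40.0 ellipse [638.8 -29.8] [62.4 81. ]
```

View pics/w6.png

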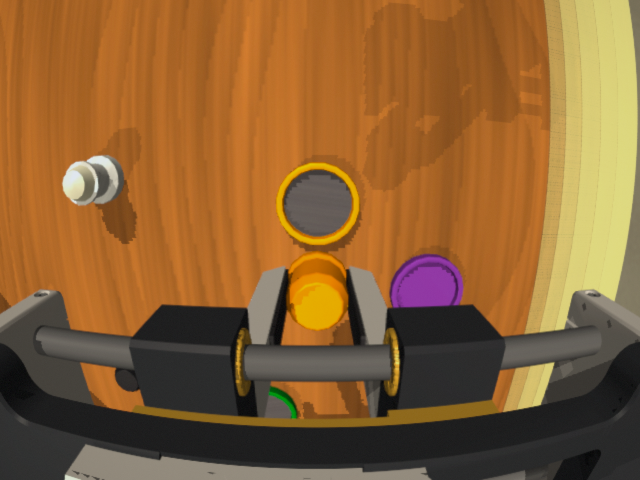

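>>> step_arm(commands=[0,0.0277,0.001,0,0,0,0.02,0.05,0,0,0,0,0,0.02,0.034,0,0,0,0,0,0.02,0,0,0,0,0,0,0.02,0,0,0,0,0,0,0.05])

```text
clock: 9.32
eef_pos: [641.0, -21.7, 17.0]
eef_rot: [-0.083, 1.569, -0.082]
wrist_force: [0.3, -0.7, -0.1]
finger_gap: 36.7
```

>>> step_arm(commands=[0,0,0,0,0,0,0.05,0,0,0,0,0,0,0.05,-0.05,0,0,0,0,0,0.06,-0.05,0,0,0,0,0,0.06,0,0,0,0,0,0,0.06])

```text
clock: 9.95
eef_pos: [642.4, -22.3, 120.1]
eef_rot: [-0.095, 1.563, -0.096]
wrist_force: [-0.7, -0.4, -1.2]
finger_gap: 60.5
```

```bash
python3 look.py pics/w7.png cap_amber:22; python3 -c "
from h import *
plan([360,-328,120],0,8)"
```

```text
t 9.95 tcp [642.4 -22.3 120.1] joints [-0.09  0.58  1.33 -0.    1.23 -0.09] gap 60.5
[[0.008, 0.0, 1.0], [-0.001, 1.0, -0.0], [-1.0, -0.001, 0.008]]
cap_amber 0.61 [238. 315.] centre [642.5 -22.7  22. ] rect [640.5 -23.7] [37.4 31.6] 89.9 rgb [208. 138.   2.]
goal [ 360 -328  120] per row turn deg [-0.  0.  0.] step 51.9
[-0.0006, -0.0383, -0.035]
[-0.0006, -0.0382, -0.035]
[-0.0006, -0.0382, -0.035]
[-0.0006, -0.0382, -0.0351]
[-0.0006, -0.0382, -0.0351]
[-0.0006, -0.0382, -0.0351]
[-0.0006, -0.0382, -0.0351]
[-0.0006, -0.0382, -0.0351]
```

>>> step_arm(commands=[0,-0.038,-0.035,0,0,0,0.06,0,-0.038,-0.035,0,0,0,0.06,0,-0.038,-0.035,0,0,0,0.06,0,-0.038,-0.035,0,0,0,0.06,0,-0.038,-0.035,0,0,0,0.06])

```text
clock: 10.68
eef_pos: [463.6, -212.7, 114.0]
eef_rot: [2.655, 1.569, 2.654]
wrist_force: [0.3, -0.5, 0.3]
finger_gap: 59.6
```

>>> step_arm(commands=[0,-0.038,-0.035,0,0,0,0.06,0,-0.038,-0.035,0,0,0,0.06,0,-0.038,-0.035,0,0,0,0.06,0,0,0,0,0,0,0.06,0,0,0,0,0,0,0.06])

```text
clock: 11.3
eef_pos: [360.4, -325.4, 114.4]
eef_rot: [2.225, 1.569, 2.225]
wrist_force: [0.4, 0.1, -1.9]
finger_gap: 59.9
```

```bash
python3 rim.py pics/w8.png green 358 -304 18 40;python3 look.py pics/w8b.png cap_green:18 clip:20 seat_green:9
```

```text
tcp [ 360.4 -325.4  114.4] t 11.3 n 1530 min [ 342.2 -321.6] max [ 373.1 -287.1] circle [ 357.7 -304.1] 17.5 ellipse [ 357.7 -304. ] [31.6 35.5]
t 11.35 tcp [ 360.8 -325.2  114.6] joints [-0.81  0.26  1.8   0.    1.08 -0.81] gap 60.1
[[-0.001, -0.0, 1.0], [0.001, 1.0, 0.0], [-1.0, 0.001, -0.001]]
cap_green 0.85 [209. 311.] centre [ 357.  -302.7   18. ] rect [ 358.4 -304.2] [36.1 31.8] 90.0 rgb [  7. 106.  19.]
clip 0.82 [267. 500.] centre [ 516.7 -350.5   20. ] rect [ 521.3 -351.7] [62.5 62.4] 0.4 rgb [108.  99.  87.]
seat_green 0.84 [120. 567.] centre [ 584.3 -219.3    9. ] rect [ 588.2 -218.9] [67.9 61.2] 14.6 rgb [ 72. 117.  65.]
```

View pics/w8.png

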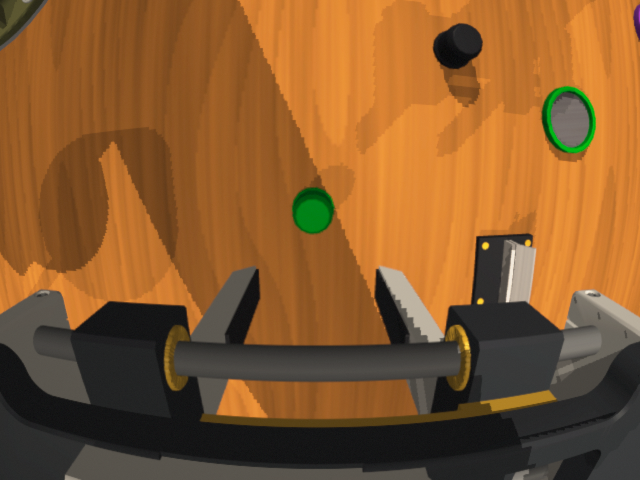

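>>> step_arm(commands=[0.02,0.0213,-0.003,0,0,0,0.06,0.05,0,0,0,0,0,0.06,0.033,0,0,0,0,0,0.06,0,0,0,0,0,0,0.06,0,0,0,0,0,0,0.02])

```text
clock: 12.18
eef_pos: [358.2, -305.0, 13.5]
eef_rot: [-0.784, 1.569, -0.784]
wrist_force: [0.7, -0.3, 0.6]
finger_gap: 53.1
```

>>> step_arm(commands=[0,0,0,0,0,0,0.02,0,0,0,0,0,0,0.02,0,0,0,0,0,0,0.02])

```text
clock: 12.55
eef_pos: [357.7, -304.9, 12.9]
eef_rot: [-0.767, 1.57, -0.768]
wrist_force: [-0.9, 1.4, 7.3]
finger_gap: 29.5
```

```bash
python3 look.py pics/w9.png cap_green:18; python3 -c "
from h import *
p=tool()[0]; plan([588,-248,100],0,5,[p[0],p[1],100])"
```

```text
t 12.55 tcp [ 357.7 -304.9   12.9] joints [-0.78  0.39  1.91  0.    0.84 -0.78] gap 29.5
[[0.001, 0.0, 1.0], [-0.001, 1.0, -0.0], [-1.0, -0.001, 0.001]]
cap_green 0.95 [285. 317.] centre [ 358.3 -303.8   18. ] rect [ 358.4 -304.3] [29.7 41.3] 0.1 rgb [ 1. 99. 17.]
goal [ 588 -248  100] per row turn deg [-0.    0.01  0.01] step 47.4
[0.0, 0.0114, 0.046]
[0.0, 0.0114, 0.046]
[0.0, 0.0114, 0.046]
[0.0, 0.0114, 0.046]
[0.0, 0.0114, 0.046]
```

>>> step_arm(commands=[-0.044,0,0,0,0,0,0.02,-0.044,0,0.02,0,0,0,0.02,0,0.0114,0.046,0,0,0,0.02,0,0.0114,0.046,0,0,0,0.02,0,0.0114,0.046,0,0,0,0.02])

```text
clock: 13.28
eef_pos: [516.9, -270.1, 100.5]
eef_rot: [-0.72, 1.571, -0.72]
wrist_force: [0.8, -0.1, -0.1]
finger_gap: 29.4
```

>>> step_arm(commands=[0,0.0114,0.046,0,0,0,0.02,0,0.0114,0.026,0,0,0,0.02,0,0,0,0,0,0,0.02,0,0,0,0,0,0,0.02])

```text
clock: 13.78
eef_pos: [586.8, -248.0, 100.1]
eef_rot: [2.918, 1.57, 2.918]
wrist_force: [-0.5, -0.7, -0.1]
finger_gap: 29.5
```

```bash
python3 rim.py pics/w10.png green 588 -220
```

```text
tcp [ 586.8 -248.   100.1] t 13.78 n 2542 min [ 559.4 -269.9] max [ 620.1 -188. ] circle [ 587.9 -229.1] 41.7 ellipse [ 589.3 -229.3] [64.8 85.5]
```

>>> step_arm(commands=[0,0.0285,0.0025,0,0,0,0.02,0.05,0,0,0,0,0,0.02,0.034,0,0,0,0,0,0.02,0,0,0,0,0,0,0.02,0,0,0,0,0,0,0.05])

```text
clock: 14.45
eef_pos: [590.0, -219.9, 17.5]
eef_rot: [-0.483, 1.57, -0.484]
wrist_force: [-0.6, -0.4, -0.2]
finger_gap: 36.3
```

>>> step_arm(commands=[0,0,0,0,0,0,0.05,0,0,0,0,0,0,0.05,-0.05,0,0,0,0,0,0.06,-0.05,0,0,0,0,0,0.06,-0.03,0,0,0,0,0,0.06])

```text
clock: 15.08
eef_pos: [590.5, -219.5, 149.5]
eef_rot: [-0.42, 1.568, -0.42]
wrist_force: [-0.6, 0.1, -0.5]
finger_gap: 60.2
```

```bash
python3 look.py pics/w11.png cap_green:22; python3 -c "
from h import *
plan([532,-400,150],0,4)"
```

```text
t 15.07 tcp [ 590.5 -219.5  149.5] joints [-0.41  0.52  1.34 -0.    1.27 -0.41] gap 60.2
[[0.003, 0.0, 1.0], [-0.001, 1.0, -0.0], [-1.0, -0.001, 0.003]]
cap_green 0.59 [225. 313.] centre [ 588.3 -216.2   22. ] rect [ 589.6 -218.3] [31.3 36.4] 0.6 rgb [  2. 129.  15.]
goal [ 532 -400  150] per row turn deg [-0.    0.08  0.04] step 47.4
[0.0002, -0.0451, -0.0148]
[0.0002, -0.0451, -0.0148]
[0.0001, -0.0451, -0.0148]
[0.0001, -0.0451, -0.0148]
```

>>> step_arm(commands=[0,-0.045,-0.015,0,0,0,0.06,0,-0.045,-0.015,0,0,0,0.06,0,-0.045,-0.015,0,0,0,0.06,0,-0.045,-0.015,0,0,0,0.06,0,0,0,0,0,0,0.06])

```text
clock: 15.8
eef_pos: [528.2, -401.7, 144.9]
eef_rot: [2.65, 1.569, 2.646]
wrist_force: [-0.2, 0.3, 0.5]
finger_gap: 60.5
```

>>> step_arm(commands=[0,0,0,0,0,0,0.06])

```text
clock: 15.92
eef_pos: [529.9, -398.6, 145.5]
eef_rot: [2.315, 1.57, 2.315]
wrist_force: [0.8, -1.3, -0.3]
finger_gap: 60.0
```

```bash
python3 look.py pics/w12.png clip:8 clip:39; python3 -c "
import cv2;a=cv2.imread('pics/w12.png');cv2.imwrite('pics/w12c.png',cv2.resize(a[100:300,210:430],None,fx=3,fy=3))"
```

```text
t 15.93 tcp [ 529.9 -398.6  145.5] joints [-0.7   0.6   1.23  0.    1.31 -0.7 ] gap 60.0
[[-0.001, 0.0, 1.0], [0.001, 1.0, -0.0], [-1.0, 0.001, -0.001]]
clip 0.75 [181. 312.] centre [ 526.2 -359.     8. ] rect [ 527.5 -360.7] [56.4 70.9] 2.4 rgb [101.  91.  79.]
clip 0.75 [181. 312.] centre [ 526.7 -356.1   39. ] rect [ 527.8 -357.7] [50.8 63.9] 2.4 rgb [101.  91.  79.]
```

View pics/w12c.png

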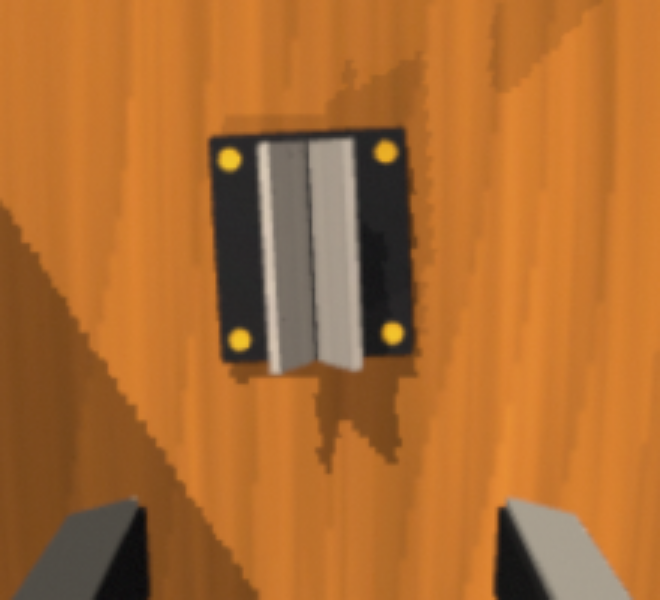

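Run:
```python
from h import *
p,R,_=tool()
def W(l,z): return world("wrist",[[100+y/3,210+x/3] for x,y in l],z,(p,R))[:,:2]
b=W([(210,137),(404,128),(413,355),(222,360)],8); s=W([(309,140),(316,358)],24); j=W([(261,143),(272,374),(354,138),(360,370)],39)
print(b.round(1).tolist(),"centre",b.mean(0)); print(s.round(1).tolist(),s.mean(0)); print(j.round(1).tolist(),j.mean(0))
for q in(b[0]-b[3],b[1]-b[2],s[0]-s[1],j[0]-j[1],j[2]-j[3]): print(np.linalg.norm(q).round(1),np.degrees(np.arctan2(q[1],q[0]))-90)
for q in(b[1]-b[0],b[2]-b[3]): print(np.linalg.norm(q).round(1),np.degrees(np.arctan2(q[1],q[0])))
plan([588,-248+0,200],0,5)
```

```text
[[499.7, -328.0], [554.6, -325.5], [558.0, -391.1], [502.4, -392.6]] centre [ 528.68435712 -359.29104336]
[[527.9, -329.1], [529.9, -388.9]] [ 528.87869177 -358.96801137]
[[515.8, -329.8], [518.3, -390.2], [539.5, -328.5], [541.5, -389.1]] [ 528.77820104 -359.40184313]
64.7 2.395370758714961
65.7 3.0003765689459385
59.8 1.8661010779064782
60.4 2.3899660823680193
60.6 1.8495561085891268
54.9 2.670304232674196
55.6 1.6186089659401748
goal [ 588 -248  200] per row turn deg [ 0.01 -0.   -0.  ] step 33.9
[-0.0108, 0.03, 0.0115]
[-0.0108, 0.03, 0.0115]
[-0.0108, 0.03, 0.0115]
[-0.0108, 0.03, 0.0115]
[-0.0108, 0.03, 0.0115]
```

Run:
```python
from h import *
plan([509,361,180],0,15)
```

```text
goal [509 361 180] per row turn deg [ 0. -0. -0.] step 50.7
[-0.0022, 0.0506, -0.0014]
[-0.0022, 0.0506, -0.0014]
[-0.0022, 0.0506, -0.0014]
[-0.0022, 0.0506, -0.0014]
[-0.0022, 0.0506, -0.0014]
[-0.0023, 0.0506, -0.0014]
[-0.0023, 0.0506, -0.0014]
[-0.0023, 0.0506, -0.0014]
[-0.0023, 0.0506, -0.0014]
[-0.0023, 0.0506, -0.0014]
[-0.0023, 0.0506, -0.0014]
[-0.0023, 0.0506, -0.0014]
[-0.0023, 0.0506, -0.0014]
[-0.0023, 0.0506, -0.0014]
[-0.0023, 0.0506, -0.0014]
```

>>> step_arm(commands=[-0.007,0.0506,-0.0014,0,0,0,0.06,-0.007,0.0506,-0.0014,0,0,0,0.06,-0.007,0.0506,-0.0014,0,0,0,0.06,-0.007,0.0506,-0.0014,0,0,0,0.06,-0.006,0.0506,-0.0014,0,0,0,0.06])

```text
clock: 16.7
eef_pos: [522.9, -143.8, 180.7]
eef_rot: [-0.254, 1.57, -0.254]
wrist_force: [0.5, 0.5, 0.4]
finger_gap: 60.3
```

>>> step_arm(commands=[0,0.0506,-0.0014,0,0,0,0.06,0,0.0506,-0.0014,0,0,0,0.06,0,0.0506,-0.0014,0,0,0,0.06,0,0.0506,-0.0014,0,0,0,0.06,0,0.0506,-0.0014,0,0,0,0.06])

```text
clock: 17.32
eef_pos: [515.6, 109.2, 180.5]
eef_rot: [0.154, 1.57, 0.155]
wrist_force: [0.5, 0.1, 0.4]
finger_gap: 59.9
```

>>> step_arm(commands=[0,0.0506,-0.0014,0,0,0,0.06,0,0.0506,-0.0014,0,0,0,0.06,0,0.0506,-0.0014,0,0,0,0.06,0,0.0506,-0.0014,0,0,0,0.06,0,0.0506,-0.0014,0,0,0,0.06])

```text
clock: 17.95
eef_pos: [508.2, 362.2, 180.5]
eef_rot: [0.473, 1.57, 0.474]
wrist_force: [0.4, 0.5, -0.2]
finger_gap: 60.1
```

>>> step_arm(commands=[0,0,0,10,0,0,0.05,0,0,0,10,0,0,0.05,0,0,0,0,0,0,0.05,0,0,0,0,0,0,0.05])

```text
clock: 18.45
eef_pos: [508.9, 360.0, 180.4]
eef_rot: [1.08, 1.571, 0.735]
wrist_force: [-0.0, 0.1, -0.1]
finger_gap: 50.1
```

```bash
python3 look.py pics/w13.png card:65; python3 -c "
import cv2;a=cv2.imread('pics/w13.png');cv2.imwrite('pics/w13c.png',cv2.resize(a[70:290,190:440],None,fx=2.7,fy=2.7,interpolation=cv2.INTER_CUBIC))"
```

```text
t 18.45 tcp [508.9 360.  180.4] joints [0.56 0.48 1.33 0.   1.33 0.9 ] gap 50.1
[[0.0, 0.338, 0.941], [0.0, 0.941, -0.338], [-1.0, 0.0, 0.0]]
card 0.74 [150. 436.] centre [623.9 392.2  65. ] rect [626.3 391.4] [66.5 22.6] 30.7 rgb [200. 116. 131.]
card 0.69 [174. 319.] centre [527.2 404.   65. ] rect [525.3 401.8] [62.7 12.6] 69.4 rgb [224. 228. 213.]
```

View pics/w13c.png

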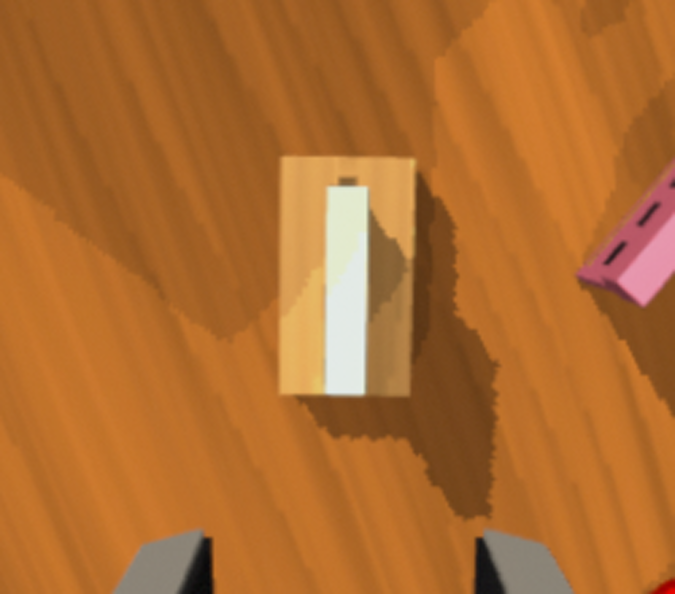

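Run:
```python
from h import *
p,R,_=tool()
def W(l,z): return world("wrist",[[70+y/2.7,190+x/2.7] for x,y in l],z,(p,R))
for n,l,z in(("bar",[(327,186),(368,186),(366,394),(325,394)],76),("rack",[(280,156),(415,157),(411,395),(280,395)],26)):
    w=W(l,z); c=w.mean(0); t=(w-p)@R
    print(n,"world",c.round(1),"tool",((c-p)@R).round(1),t[:,1:].round(1).tolist())
    q=(w[0]+w[1]-w[2]-w[3]); print(np.degrees(np.arctan2(q[1],q[0])))
```

```text
bar world [526.2 402.   76. ] tool [104.4  45.4   1.8] [[75.2, -3.7], [75.2, 7.7], [15.7, 7.4], [15.7, -4.4]]
69.66257689374737
rack world [526.7 402.5  26. ] tool [154.4  46.1   2. ] [[86.3, -19.9], [86.1, 24.5], [6.0, 23.9], [5.9, -20.5]]
69.72851726972812
```

>>> step_arm(commands=[0,0.0455,0.002,0.5,0,0,0.04,0.05,0,0,0,0,0,0.04,0.05,0,0,0,0,0,0.04,0.034,0,0,0,0,0,0.04,0,0,0,0,0,0,0.04], squeeze=40)

```text
clock: 19.18
eef_pos: [525.6, 401.0, 43.9]
eef_rot: [-2.187, 1.566, -2.544]
wrist_force: [0.6, 0.1, 0.4]
finger_gap: 39.9
```

>>> step_arm(commands=[0,0,0,0,0,0,0.005,0,0,0,0,0,0,0.005,0,0,0,0,0,0,0.005,0,0,0,0,0,0,0.005])

```text
clock: 19.68
eef_pos: [526.7, 402.2, 47.4]
eef_rot: [1.388, 1.57, 1.03]
wrist_force: [-1.9, 0.4, 6.6]
finger_gap: 12.0
```

```bash
python3 look.py pics/w14.png card:70
```

```text
t 19.68 tcp [526.7 402.2  47.4] joints [0.6  0.7  1.31 0.   1.13 0.95] gap 12.0
[[0.001, 0.35, 0.937], [0.001, 0.937, -0.35], [-1.0, 0.001, 0.0]]
card 0.96 [237. 502.] centre [620.3 399.5  70. ] rect [623. 401.] [59.3 39.4] 30.1 rgb [186. 100. 113.]
card 0.74 [280. 316.] centre [530.6 411.8  70. ] rect [530.3 409.9] [64.  12.6] 69.4 rgb [197. 196. 169.]
```

View pics/w14.png

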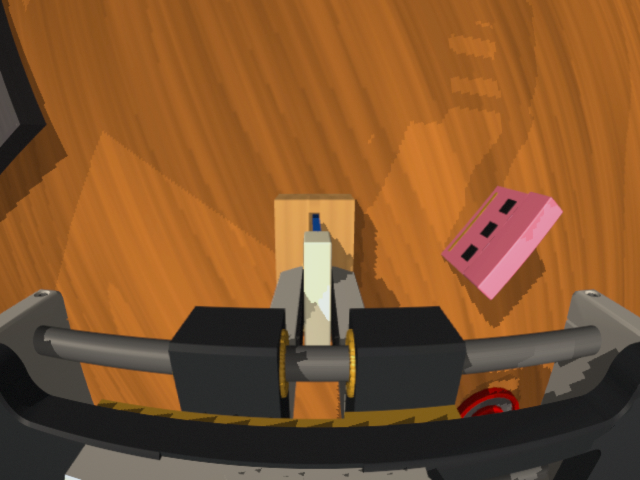

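>>> step_arm(commands=[-0.03,0,0,0,0,0,0.005,-0.04,0,0,0,0,0,0.005,-0.04,0,0,-7.6,0,0,0.005,0,0,0,-7.6,0,0,0.005,0,0,0,-7.6,0,0,0.005])

```text
clock: 20.4
eef_pos: [526.7, 401.9, 157.0]
eef_rot: [0.544, 1.57, 0.588]
wrist_force: [0.0, -0.7, 0.2]
finger_gap: 11.8
```

>>> step_arm(commands=[0,0,0,0,0,0,0.005,0,0,0,0,0,0,0.005])

```text
clock: 20.65
eef_pos: [526.6, 401.8, 156.3]
eef_rot: [-0.777, 1.571, -0.74]
wrist_force: [0.5, -0.1, -0.7]
finger_gap: 11.7
```

```bash
python3 -c "
from h import *
p,R,s=tool();print(p,s['finger_gap'],np.degrees(np.arctan2(R[1,2],R[0,2])))
plan([528.8,-359.2,155],np.radians(2.3),15)"|head -4
```

```text
[526.64483937 401.83192639 156.26969108] 11.746695758476438 2.116942398651697
goal [ 528.8 -359.2  155. ] per row turn deg [-0.01  0.    0.  ] step 50.7
[0.0001, -0.0507, -0.0017]
[0.0001, -0.0507, -0.0017]
```

>>> step_arm(commands=[0,-0.0507,-0.0017,0,0,0,0.005,0,-0.0507,-0.0017,0,0,0,0.005,0,-0.0507,-0.0017,0,0,0,0.005,0,-0.0507,-0.0017,0,0,0,0.005,0,-0.0507,-0.0017,0,0,0,0.005])

```text
clock: 21.28
eef_pos: [528.1, 146.6, 156.4]
eef_rot: [-0.007, 1.57, 0.03]
wrist_force: [1.9, -0.4, -0.6]
finger_gap: 11.4
```

>>> step_arm(commands=[0,-0.0507,-0.0017,0,0,0,0.005,0,-0.0507,-0.0017,0,0,0,0.005,0,-0.0507,-0.0017,0,0,0,0.005,0,-0.0507,-0.0017,0,0,0,0.005,0,-0.0507,-0.0017,0,0,0,0.005])

```text
clock: 21.9
eef_pos: [529.7, -107.1, 156.5]
eef_rot: [-0.334, 1.57, -0.297]
wrist_force: [0.4, 0.7, -1.0]
finger_gap: 11.5
```

>>> step_arm(commands=[0,-0.0507,-0.0017,0,0,0,0.005,0,-0.0507,-0.0017,0,0,0,0.005,0,-0.0507,-0.0017,0,0,0,0.005,0,-0.0507,-0.0017,0,0,0,0.005,0,-0.0507,-0.0017,0,0,0,0.005])

```text
clock: 22.52
eef_pos: [531.3, -360.8, 156.4]
eef_rot: [-0.632, 1.571, -0.595]
wrist_force: [-0.1, 0.5, -0.7]
finger_gap: 12.0
```

>>> step_arm(commands=[0,0,0,-0.2,0,0,0.005,0,0,0,0,0,0,0.005,0,0,0,0,0,0,0.005])

```text
clock: 22.9
eef_pos: [531.8, -358.0, 156.5]
eef_rot: [0.413, 1.571, 0.457]
wrist_force: [0.1, 0.6, -0.7]
finger_gap: 11.6
```

```bash
python3 look.py pics/w15.png card:120; python3 -c "
from h import *
plan([528.8,-359.2,90],np.radians(2.3),2)
manip.camera('scene');
for t in('cap_red','cap_amber','cap_green','card'):
  print(t,[(round(o['score'],2),np.round(o['centre']).tolist()) for o in manip.find_in(t,'scene')[:3]])"
```

```text
t 22.9 tcp [ 531.8 -358.   156.5] joints [-0.65  0.54  1.29  0.    1.3  -0.69] gap 11.6
[[0.0, -0.044, 0.999], [0.0, 0.999, 0.044], [-1.0, 0.0, 0.0]]
card 0.71 [282. 317.] centre [ 532.9 -371.1  120. ] rect [ 533.3 -372.6] [16.7 88.2] 1.9 rgb [214. 216. 194.]
goal [ 528.8 -359.2   90. ] per row turn deg [0.11 0.01 0.  ] step 33.3
[0.0333, -0.0004, -0.0015]
[0.0333, -0.0004, -0.0015]
cap_red [(0.64, [184.0, 400.0])]
cap_amber [(0.57, [268.0, 366.0])]
cap_green [(0.56, [336.0, 280.0])]
card [(0.66, [366.0, 167.0])]
```

View pics/w15.png

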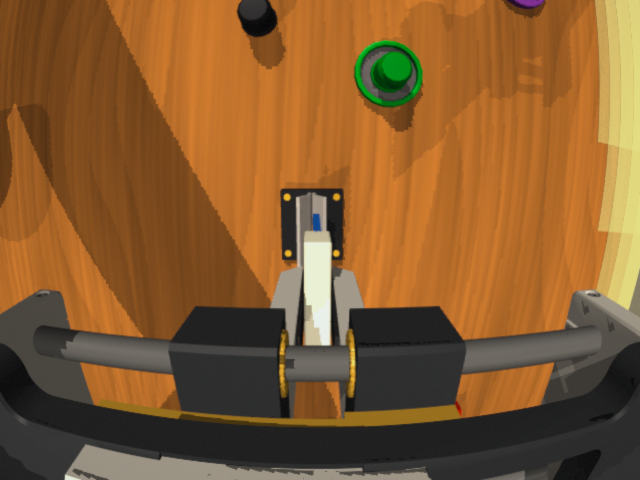

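>>> step_arm(commands=[0.0,-0.001,-0.003,0,0,0,0.005,0.04,0,0,0,0,0,0.005,0.032,0,0,0,0,0,0.005,0,0,0,0,0,0,0.005,0,0,0,0,0,0,0.005])

```text
clock: 23.88
eef_pos: [528.9, -360.7, 85.8]
eef_rot: [-0.692, 1.569, -0.649]
wrist_force: [0.4, -0.4, 0.5]
finger_gap: 11.8
```

Run:
```python
from h import *
p,R,s=tool();print(p.round(1),s["wrist_force"].round(1),np.degrees(np.arctan2(R[1,2],R[0,2])))
a=manip.camera("wrist");cv2.imwrite("pics/w16.png",a[160:400,240:400,::-1].repeat(2,0).repeat(2,1))
```

```text
[ 528.9 -360.7   85.8] [ 0.4 -0.4  0.5] 2.4752392501877374
```

View pics/w16.png

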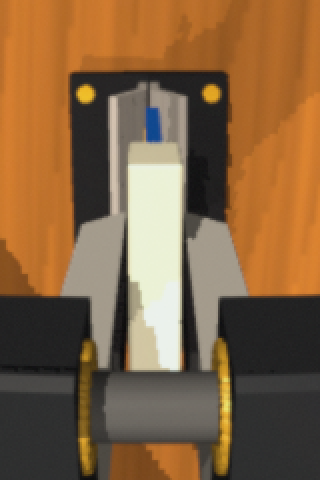

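>>> step_arm(commands=[0.008,0,-0.0005,0,0,0,0.005,0.008,0,0,0,0,0,0.005,0.006,0,0,0,0,0,0.005,0.005,0,0,0,0,0,0.005])

```text
clock: 24.42
eef_pos: [528.0, -360.3, 57.1]
eef_rot: [-1.525, 1.571, -1.481]
wrist_force: [-1.2, 0.1, 1.9]
finger_gap: 11.6
```

>>> step_arm(commands=[0.005,0,0,0,0,0,0.005,0.004,0,0,0,0,0,0.005,0.002,0,0,0,0,0,0.005,0,0,0,0,0,0,0.005])

```text
clock: 24.92
eef_pos: [528.1, -360.3, 47.2]
eef_rot: [-0.964, 1.57, -0.92]
wrist_force: [-4.8, 2.0, 11.4]
finger_gap: 11.7
```

>>> step_arm(commands=[0,0,0,0,0,0,0.005,0,0,0,0,0,0,0.005])

```text
clock: 25.18
eef_pos: [528.1, -360.3, 47.3]
eef_rot: [-0.895, 1.57, -0.851]
wrist_force: [-4.1, 3.3, 11.5]
finger_gap: 11.7
```

>>> step_arm(commands=[0.001,0,0,0,0,0,0.005,0,0,0,0,0,0,0.005,0,0,0,0,0,0,0.005])

```text
clock: 25.55
eef_pos: [528.3, -360.4, 47.2]
eef_rot: [-0.773, 1.57, -0.73]
wrist_force: [-7.1, 3.9, 19.3]
finger_gap: 11.9
```

>>> step_arm(commands=[0.001,0,0,0,0,0,0.005,0,0,0,0,0,0,0.005,0,0,0,0,0,0,0.005])

```text
clock: 25.92
eef_pos: [528.5, -360.5, 47.1]
eef_rot: [-0.735, 1.569, -0.691]
wrist_force: [-9.5, 8.8, 27.5]
finger_gap: 11.5
```

>>> step_arm(commands=[-0.0015,0,0,0,0,0,0.005,0,0,0,0,0,0,0.035,0,0,0,0,0,0,0.035,0,0,0,0,0,0,0.035,0,0,0,0,0,0,0.035])

```text
clock: 26.55
eef_pos: [528.0, -360.2, 45.5]
eef_rot: [2.358, 1.571, 2.401]
wrist_force: [0.3, 0.8, -0.1]
finger_gap: 34.9
```

>>> step_arm(commands=[-0.04,0,0,0,0,0,0.035,-0.04,0,0,0,0,0,0.035,-0.04,0,0,0,0,0,0.035,0,-0.04,0,0,0,0,0.035,0,0,0,0,0,0,0.035])

```text
clock: 27.18
eef_pos: [529.3, -402.0, 165.6]
eef_rot: [-1.087, 1.57, -1.046]
wrist_force: [0.4, -0.2, -0.6]
finger_gap: 34.9
```

```bash
python3 - <<'E'
from h import *
p,R,s=tool();print(p.round(1),s["clock"],s["finger_gap"])
a=manip.camera("wrist");b=manip.camera("scene");cv2.imwrite("pics/w17full.png",a[:,:,::-1])
l=cv2.resize(a[90:290,230:400],None,fx=2.4,fy=2.4); r=cv2.resize(b[170:430,120:420],None,fx=1.25,fy=1.25)
h=max(l.shape[0],r.shape[0]); f=lambda i:cv2.copyMakeBorder(i,0,h-i.shape[0],0,0,cv2.BORDER_CONSTANT)
cv2.imwrite("pics/w17.png",np.hstack([f(l),f(r)])[:,:,::-1])
E
python3 look.py pics/w18.png card:76 cap_green:22
```

```text
[ 529.3 -402.   165.6] 27.175 34.89003861022238
t 27.27 tcp [ 529.5 -400.   165.1] joints [-0.7   0.59  1.2   0.    1.35 -0.75] gap 35.4
[[-0.001, -0.043, 0.999], [0.001, 0.999, 0.043], [-1.0, 0.001, -0.001]]
card 0.68 [184. 316.] centre [ 527.8 -358.2   76. ] rect [ 527.7 -360.6] [11.8 58.8] 2.7 rgb [236. 240. 234.]
cap_green 0.65 [ 30. 392.] centre [ 588.7 -220.3   22. ] rect [ 589.9 -220.3] [42.6 31. ] 56.0 rgb [  1. 108.  18.]
```

View pics/w17.png

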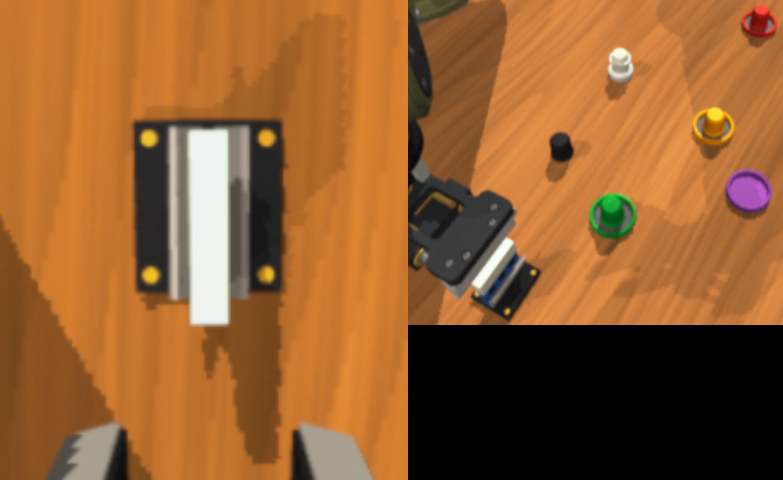

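```bash
python3 -c "
from cell import manip
print(manip.sign_off())"
```

```text
the job is handed in; nothing more can be done
None
```

The job is done and handed in at about 27 s. The red, amber and green caps stand upright in their own seats. The blue card is pressed into the clip and released, and the arm is clear of everything.

**Card:** Its bar lies about 1–2 mm from the clip centre, and is turned less than 0.5° from the jaws. When I pressed, the force rose from about 11 to 27 N with almost no further travel, and the tool stopped at 47 mm. That matches the height at which I gripped it on the rack floor, also 8 mm above the desk, so it sits on the base.

**Caps:** Each wrist-camera estimate after placing was within about 4 mm of its seat centre, and the last scene picture shows all three upright in their seats. The black cap and chrome lamp stood where they were by eye; I did not measure them again.

**Checks that disagreed:** The networks' first cap positions were up to about 20 mm off from colour thresholding and closer wrist views, so I used the latter. No check failed at the end.

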